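Sort spacer pillars by length into the sloping sample rack

TASK

Three loose steel spacer pillars differ only in length. Each row of the sloping rack has a sample of one length strapped in its upper half: lay each loose pillar in the row whose sample is as long as it, lengthwise in the groove below the sample with its lower end at the stop lip. Do not slam the pillars onto the rack (keep under 60 N), and leave the jar, the blue bin and the brush where they are.

Things in the scene. Friction and masses are not known exactly. Their poses are not given: they have to be found in the camera images.
- rack: Fixed white plastic rack, 222 mm wide, 110 mm high; its face rises away from the robot at 27 degrees. Three rows run up it, 70 mm apart (y = -70, 0, 70 mm): grooves 22 mm wide between ridges 5 mm high, 3 mm thick; a lip 12 mm high closes their foot. Origin: centre of the footprint, table height; x horizontal, uphill; y across; z up. Foot of the slope inside the lip: x=-70, z=30 mm
- pillar_short: Loose short spacer pillar: plain steel bar of 16 x 16 mm square section with a round journal (10 mm diameter, 5 mm long) on each end; overall length 40 mm (square part 30 mm). Origin at its centre, x along its length; starts lying on the table with its centre 8 mm up. Either end, and any of the four sides, is as good
- sample_short (a point): Centre of the short sample, a 40 mm pillar like the loose one, fixed for good with a black strap in the upper half of one of the rows (125 mm up the slope from the lip). x points up the slope along the row, y across it, z out of the slope
- row_short (a point): Place to fill in the lower half of the row with the short sample: the centre of the short pillar when it lies in the groove with its lower end at the lip (20 mm up from the lip, 8 mm out from the groove's floor). x points up the slope along the row, y across it, z square out of the slope (27 degrees from vertical)
- pillar_medium: Loose medium spacer pillar: plain steel bar of 16 x 16 mm square section with a round journal (10 mm diameter, 5 mm long) on each end; overall length 56 mm (square part 46 mm). Origin at its centre, x along its length; starts lying on the table with its centre 8 mm up. Either end, and any of the four sides, is as good
- sample_medium (a point): Centre of the medium sample, a 56 mm pillar like the loose one, fixed for good with a black strap in the upper half of one of the rows (125 mm up the slope from the lip). x points up the slope along the row, y across it, z out of the slope
- row_medium (a point): Place to fill in the lower half of the row with the medium sample: the centre of the medium pillar when it lies in the groove with its lower end at the lip (28 mm up from the lip, 8 mm out from the groove's floor). x points up the slope along the row, y across it, z square out of the slope (27 degrees from vertical)
- pillar_long: Loose long spacer pillar: plain steel bar of 16 x 16 mm square section with a round journal (10 mm diameter, 5 mm long) on each end; overall length 72 mm (square part 62 mm). Origin at its centre, x along its length; starts lying on the table with its centre 8 mm up. Either end, and any of the four sides, is as good
- sample_long (a point): Centre of the long sample, a 72 mm pillar like the loose one, fixed for good with a black strap in the upper half of one of the rows (125 mm up the slope from the lip). x points up the slope along the row, y across it, z out of the slope
- row_long (a point): Place to fill in the lower half of the row with the long sample: the centre of the long pillar when it lies in the groove with its lower end at the lip (36 mm up from the lip, 8 mm out from the groove's floor). x points up the slope along the row, y across it, z square out of the slope (27 degrees from vertical)
- jar: Bystander: white plastic jar with steel cap, 60 mm diameter, 120 mm high, origin under its centre
- bin: Bystander: blue open bin, 100 x 140 x 60 mm, origin under its centre
- brush: Bystander: small brush lying on the table near the robot, origin about its middle, x along it

How it is judged:
At the end, for the whole second after the job is handed in: Each pillar lies at rest, released, in the row whose sample has its length, below the sample: flat on the groove's floor (within 3 mm), centre within 5 mm of the row's middle line, pointing along the row (within 0.12 rad, either end up), lower end within 6 mm of the stop lip (x of pillar_short in the frame of row_short between -0.006 and 0.006 m and y of pillar_short in the frame of row_short between -0.005 and 0.005 m and z of pillar_short in the frame of row_short between -0.003 and 0.003 m and angle between the x axis of pillar_short and the x axis of row_short, either way round below 0.12 rad and linear speed of each of pillar_short, pillar_medium, pillar_long below 0.02 m/s and x of pillar_medium in the frame of row_medium between -0.006 and 0.006 m and y of pillar_medium in the frame of row_medium between -0.005 and 0.005 m and z of pillar_medium in the frame of row_medium between -0.003 and 0.003 m and angle between the x axis of pillar_medium and the x axis of row_medium, either way round below 0.12 rad and x of pillar_long in the frame of row_long between -0.006 and 0.006 m and y of pillar_long in the frame of row_long between -0.005 and 0.005 m and z of pillar_long in the frame of row_long between -0.003 and 0.003 m and angle between the x axis of pillar_long and the x axis of row_long, either way round below 0.12 rad); the robot touches nothing.
It fails at once if the jar is pushed more than 20 mm from where it stood (distance of jar from where it was at the start of the episode above 0.02 m).
It fails at once if the bin is pushed more than 20 mm from where it stood (distance of bin from where it was at the start of the episode above 0.02 m).
It fails at once if the brush is pushed more than 20 mm from where it stood (distance of brush from where it was at the start of the episode above 0.02 m).
It fails at once if a pillar is slammed or pressed onto the rack with more than 60 N (contact force between any of pillar_short, pillar_medium, pillar_long and rack above 60 N).
It also fails if it takes over 69 s, if anything falls off the work surface, if the arm or the gripper's body presses on something with over 40 N, if the wrist force passes 120 N, or if a joint passes its speed limit or range.

ROBOT

A 6-joint arm with a two-finger parallel gripper is mounted at the origin on the work surface. World frame = base frame: x ahead of the robot, y to its left, z up, the work surface at z = 0. Lengths are in m, angles in rad, forces in N, time in s.
With the tool pointing down it reaches from about 0.4 to 0.825 m from the base axis. Payload 7 kg.
Tool frame: the origin (TCP) lies at the very end of the fingers, on their centre line; the grasp point (between the pads) lies manip.hold_point_z behind it (manip.hold_point_z is the distance from the TCP to the grasp point, in m); z points along the fingers, y is the line along which they close (so a half turn about z gives the same grasp; the last joint's range is limited). The gripper opens to 85 mm and grips with 20 to 120 N. Pads are 22 mm wide; open, the fingers measure 114 mm over their backs; the gripper's body (76 mm by 85 mm) begins 54 mm behind the grasp point. The pads swing forward as they close: fully open they stand 13 mm farther back than shut.
Start: joints at [1.489, 0.359, 0.012, 0, -1.224, -0.288], TCP at [0.244, 0.629, 0.231] pointing down, gripper open.
Joint ranges: [-3.07, 3.07], [-1.43, 2.12], [-1.02, 1.25], [-3.03, 1.67], [-3.05, -0], [-3.03, 3.03]. Speed limits (rad/s): [2.39, 2.39, 3.01, 3.14, 3.14, 3.14].

INTERFACE

Orientations are given as [roll, pitch, yaw] about the fixed x, y, z axes, in that order (R = Rz(yaw) Ry(pitch) Rx(roll)).
In Python, from bench import manip, viewer, finder gives the robot as it stands.
- The arm moves only by the tool move_arm, never from a script. Its argument "steps" is a list of rows, each a list of 4 numbers: the shift along the tool's x, y, z in units of 15 cm (1.0 is 15 cm), then the turn about the tool's z in units of 1.5 rad (1.0 is 1.5 rad). A call has 1 to 8 rows; each row shifts and turns the commanded pose from where the row before left it, along the tool's axes as they then stand; what a row does not reach is not made up. A row lasts 1/12 s, in which the tool goes at most 41.7 mm and 7.16 degrees, less where a joint would pass 70% of its speed; a pose out of reach is approached as far as the arm can. A call with a number of a shift or a turn outside -1 to 1 is refused whole. A call with a gripper value outside its range is refused whole. "claw" is the closure, from 0 (fully open) to 1 (shut), set as the call begins (left out, the last holds). The fingers move at their own pace and stop on an object; "grip_force" is the grip in N (left out, the last holds). Time passes only in rows, so rows that do not move let the fingers close. It gives the time, the measured TCP pose, the force, the opening and the grip force at its end, in the units of the state.
- manip.observe(): the state, without advancing time (a new reading comes with each control period).
- viewer.read_camera(name): name is "scene" or "top"; returns the picture (480x640x3 uint8, red, green, blue); there is no depth.
- viewer.camera_model(name): a dict with "K" (3x3 intrinsics, pixels), "rvec" (rotation vector, rad) and "tvec" (3), from world to camera coordinates, as OpenCV has them. Camera axes: x right, y down, z forward; pixel columns grow to the right and rows downward; lengths in m; the calibration is good to about 2 mm. A picture is of the moment at which its call begins. camera_model takes no time and is no camera call.
- manip.sign_off(): hands the job in; it is judged then, once.
Trained networks look in the newest picture that a camera, given by its name, has taken for a name from the list of things; names that differ only in an ending like _2 or _b are one class to them, and where a whole thing is asked for, a point or a joint stands for the part that bears it (a point fixed in the world has none). Each returns a list of dicts, best first, with "p" (0 to 1); they miss things now and then, are a little off and sometimes report something else, mostly with a low value. They report only what shows in the picture. A call takes as long as a camera call.
- finder.trace(target, camera): "mask" (480x640 bool, what is visible of it).
- finder.place_of(target, camera): "xyz" ([x, y, z] in m, in world coordinates, good to about 4 mm: a listed point, or the origin of a listed thing).
The state is a dict: "time": time; "joint_positions": joint angles; "dq": joint speeds; "effort": joint torques, N m; "tool_pos": TCP position; "tcp_rot": TCP orientation; "contact_force": force on the tool from outside, world axes, zero at the start; "ft_torque": the same for the moment, N m; "opening": finger opening in m; "finger_force": force on a finger pad.
Only numpy, scipy, OpenCV 4.12 (cv2) and the standard library are available. Lean on these libraries where they do the work, as an engineer would, in place of code of your own. Each camera call takes 0.05 s, during which the arm holds its last target. There are 200 camera calls.

## Working session

There is one attempt and no reset: what is moved stays moved. The work goes in short steps, Python scripts to look and compute and a tool call to move; the robot and the scene stay as the last step left them, time stands still between calls to the robot, and variables do not carry over. Pictures are saved under pics/ and viewed, at most 10 in all, crops included, and the job is handed in when it is done.

Besides the shell and the picture viewer there is one more tool, called as name([rows], argument=value, ...), one row to a line, values as JSON. move_arm: Moves the arm, as the interface text tells. Shifts and turns lie within -1 to 1; 1 stands for 15 cm of shift or 1.5 rad of turn. Its arguments: {"type":"object","properties":{"steps":{"type":"array","items":{"type":"array","items":{"type":"number"}}},"claw":{"type":"number"},"grip_force":{"type":"number"}},"required":["steps"]}

```bash
mkdir -p pics; python3 - <<'E'
from bench import manip, viewer, finder
import cv2,numpy as np
print(manip.observe(), manip.hold_point_z)
for c in ("scene","top"):
    im=viewer.read_camera(c); cv2.imwrite(f"pics/{c}0.png",im[:,:,::-1])
    m=viewer.camera_model(c); print(c,m)
    for n in ["rack","pillar_short","pillar_medium","pillar_long","sample_short","sample_medium","sample_long","row_short","row_medium","row_long","jar","bin","brush"]:
        r=finder.place_of(n,c)
        print(c,n,[(round(d["p"],2),np.round(d["xyz"],3).tolist()) for d in r[:3]])
E
```

```text
{'time': 0.0, 'joint_positions': array([ 1.48910621e+00,  3.59395735e-01,  1.10592630e-02, -3.98704851e-04,
       -1.22408876e+00, -2.88132017e-01]), 'dq': array([ 0.00144711,  0.00206172,  0.00095362, -0.0018692 ,  0.00102391,
        0.00023084]), 'effort': array([-1.37188279e-03, -5.83321881e+01,  2.93415517e+01,  6.93667442e+00,
       -5.95725302e-03, -2.44310786e-05]), 'tool_pos': array([0.243792  , 0.62891483, 0.23034938]), 'tcp_rot': array([ 3.13992438e+00, -1.03568694e-04, -3.69957836e-01]), 'contact_force': array([0.4236693 , 0.25172491, 0.44374356]), 'ft_torque': array([-0.05293815,  0.00852052, -0.0286675 ]), 'finger_force': 0.0, 'opening': 0.08543572813289783} 0.0187
scene {'K': array([[578.20041119,   0.        , 329.66103878],
       [  0.        , 578.20041119, 243.03363034],
       [  0.        ,   0.        ,   1.        ]]), 'rvec': array([ 2.06023223,  1.58103243, -0.53162629]), 'tvec': array([-0.10532566, -0.38200073,  1.3345624 ])}
scene rack [(0.67, [0.583, 0.139, -0.001])]
scene pillar_short [(0.63, [0.529, -0.201, 0.009])]
scene pillar_medium [(0.7, [0.538, 
[... 704 characters left out ...]
2.11024913, -2.14686189,  0.22134983]), 'tvec': array([-0.03698538,  0.5588488 ,  0.88469413])}
top rack [(0.63, [0.578, 0.14, 0.002])]
top pillar_short [(0.69, [0.524, -0.209, 0.014])]
top pillar_medium [(0.69, [0.537, -0.334, 0.004])]
top pillar_long [(0.56, [0.491, -0.078, 0.008])]
top sample_short [(0.57, [0.611, 0.212, 0.095])]
top sample_medium [(0.69, [0.488, -0.076, 0.008]), (0.6, [0.623, 0.143, 0.095]), (0.52, [0.525, -0.203, 0.013])]
top sample_long [(0.55, [0.638, 0.077, 0.094])]
top row_short []
top row_medium []
top row_long []
top jar [(0.58, [0.719, -0.102, 0.002])]
top bin [(0.93, [0.7, -0.287, -0.0])]
top brush [(0.94, [0.378, 0.123, -0.001]), (0.57, [0.523, -0.204, 0.012])]
```

View pics/scene0.png

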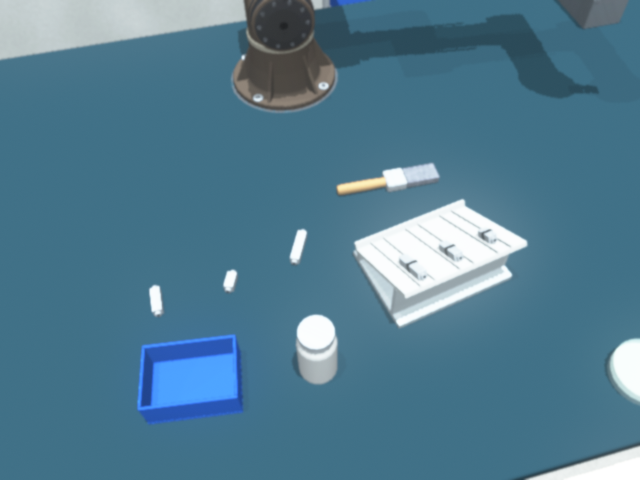

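View pics/top0.png

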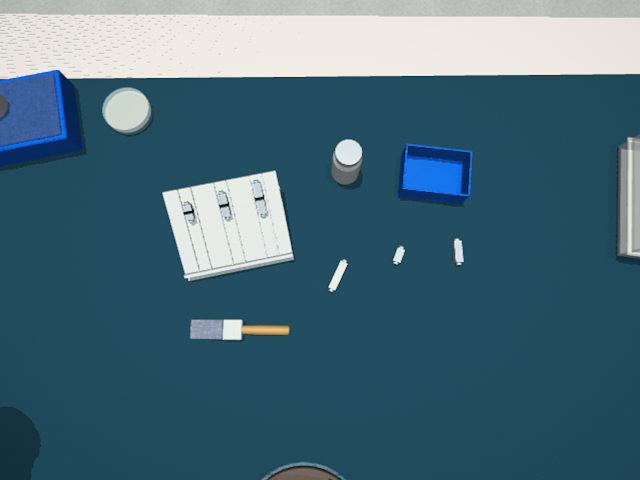

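The scene picture shows the rack at about (440,255), with the samples growing in length from right to left: short (487,236), medium (450,250) and long (413,267). The loose pillars are long (298,246), short (230,280) and medium (156,300). The top picture agrees: long (338,275), short (399,255), medium (459,252). Next I'll zoom in for corner measurements.

```bash
cat > h.py <<'E'
from bench import manip, viewer, finder
import cv2,numpy as np
CM={c:viewer.camera_model(c) for c in("scene","top")}
def proj(P,c):
    m=CM[c]; return cv2.projectPoints(np.float64(P).reshape(-1,1,3),m["rvec"],m["tvec"],m["K"],None)[0][:,0]
def tri(a,b):
    Ps=[CM[c]["K"]@np.c_[cv2.Rodrigues(CM[c]["rvec"])[0],CM[c]["tvec"]] for c in("scene","top")]
    X=cv2.triangulatePoints(*Ps,np.float64(a).T,np.float64(b).T); return (X[:3]/X[3]).T
def back(uv,z,c):
    m=CM[c];R=cv2.Rodrigues(m["rvec"])[0];o=-R.T@m["tvec"]
    d=(R.T@np.linalg.inv(m["K"])@np.c_[uv,np.ones(len(uv))].T).T
    return o+d*((z-o[2])/d[:,2])[:,None]
E
python3 - <<'E'
from h import *
cen={}
for c in("scene","top"):
    im=viewer.read_camera(c)
    for n in("short","medium","long"):
        r=finder.trace("pillar_"+n,c)
        for d in r[:2]:
            m=d["mask"].astype(np.uint8); ys,xs=np.nonzero(m); uv=np.c_[xs,ys].astype(float)
            W=back(uv,0.008 if c=="scene" else .012,c)[:,:2]; (cx,cy),(w,h),a=cv2.minAreaRect(W.astype(np.float32)*1000)
            mu=W.mean(0);e=np.linalg.eigh(np.cov(W.T))[1][:,1]
            print(c,n,round(d["p"],2),len(xs),uv.mean(0).round(1),mu.round(4),"rect",round(cx),round(cy),round(w),round(h),"ang",round(np.arctan2(e[1],e[0]),3))
            cen.setdefault((n,c),uv.mean(0))
    x0,y0,x1,y1=(345,195,535,330) if c=="scene" else (155,160,305,290)
    cv2.imwrite(f"pics/z{c}.png",cv2.resize(im[y0:y1,x0:x1,::-1],None,fx=4,fy=4,interpolation=cv2.INTER_CUBIC))
for n in("short","medium","long"): print(n,tri([cen[n,"scene"]],[cen[n,"top"]]).round(4))
E
```

```text
scene short 0.8 189 [230.  281.8] [ 0.5263 -0.2074] rect 527 -207 18 41 ang 2.838
scene medium 0.85 322 [156.1 301.2] [ 0.5318 -0.334 ] rect 531 -334 62 19 ang -3.111
scene long 0.72 354 [297.6 247.6] [ 0.4861 -0.0786] rect 485 -78 21 75 ang 2.718
scene long 0.58 370 [449.8 251.3] [0.5655 0.1811] rect 565 181 52 32 ang -2.705
top short 0.58 164 [398.8 255.1] [ 0.5274 -0.2063] rect 527 -206 19 44 ang 2.708
top short 0.44 9801 [229.5 227.1] [0.5938 0.1503] rect 597 154 205 250 ang 1.558
top medium 0.71 212 [458.  252.9] [ 0.53  -0.332] rect 531 -333 19 54 ang 3.121
top medium 0.32 1100 [346.7 161.9] [ 0.7356 -0.1024] rect 736 -103 64 103 ang 2.925
top long 0.55 257 [337.5 276.3] [ 0.4849 -0.0761] rect 486 -77 17 71 ang 2.692
top long 0.34 9519 [229.6 227.4] [0.5933 0.1502] rect 597 155 202 248 ang 1.551
short [[ 0.5277 -0.2071  0.0099]]
medium [[ 0.5308 -0.3342  0.0062]]
long [[ 0.4852 -0.0777  0.0062]]
```

View pics/zscene.png

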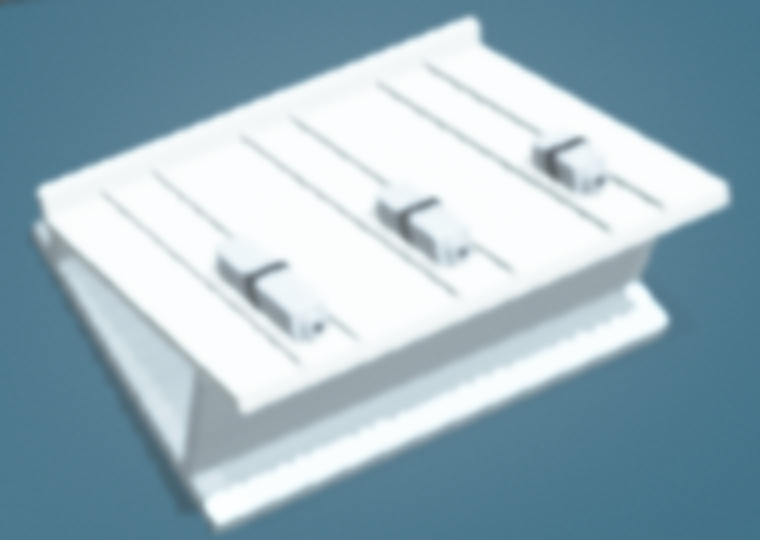

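View pics/ztop.png

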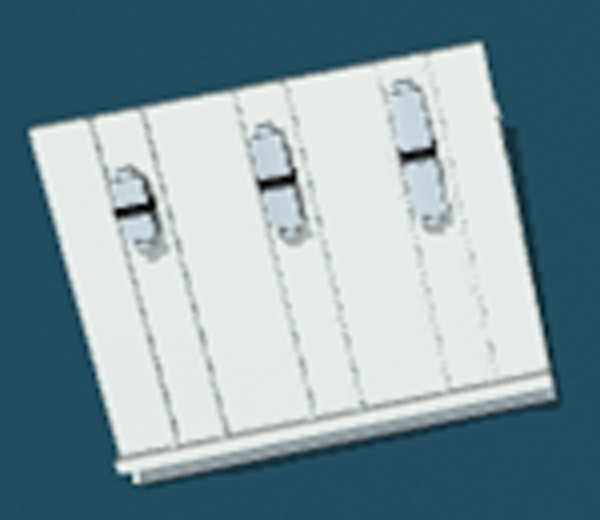

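The zoomed views show the ridge feet at the lip, top crop (176,445)…(497,375), and the straps in both views: top crop (135,210), (277,182), (418,155), scene crop (563,147), (413,208), (265,275). I'll fit the rack pose to these.

```bash
cat > rack.py <<'E'
from h import *
from scipy.optimize import least_squares
a=np.radians(27);ca,sa=np.cos(a),np.sin(a)
def S(s,y,n): return [-.070+s*ca-n*sa, y, .030+s*sa+n*ca]   # rack frame
def W(p,P): x,y,yaw,z=p; P=np.atleast_2d(P); c,s=np.cos(yaw),np.sin(yaw); return np.c_[x+c*P[:,0]-s*P[:,1],y+s*P[:,0]+c*P[:,1],z+P[:,2]]
if __name__=="__main__":
    ob=[]
    add=lambda c,x,y,P: ob.append((c,(345 if c=="scene" else 155)+(x+.5)/4-.5,(195 if c=="scene" else 160)+(y+.5)/4-.5,P))
    for x,y,r in((135,210,.07),(277,182,0),(418,155,-.07)): add("top",x,y,S(.125,r,.0165))
    for x,y,r in((563,147,.07),(413,208,0),(265,275,-.07)): add("scene",x,y,S(.125,r,.0165))
    for x,y,r in((176,445,.083),(228,435,.057),(313,415,.013),(365,405,-.013),(448,387,-.057),(497,375,-.083)): add("top",x,y,S(0.003,r,.003))
    for x,y,r in((475,18,.111),(40,188,-.111)): add("scene",x,y,S(-.003,r,.012))
    def f(p): return np.concatenate([proj(W(p,P),c)[0]-[u,v] for c,u,v,P in ob])
    r=least_squares(f,[.58,.139,.17,0],loss="soft_l1"); print(r.x.round(4)); print(r.fun.reshape(-1,2).round(1).tolist())
    r2=least_squares(lambda q:f([*q,0]),[.58,.139,.17],loss="soft_l1"); print(r2.x.round(4))
    for n,y,h in(("short",.07,.02),("medium",0,.028),("long",-.07,.036)): print(n,W([*r2.x,0],S(h,y,.008)).round(4),"sample",W([*r2.x,0],S(.125,y,.008)).round(3))
E
python3 rack.py
```

```text
[0.5825 0.1379 0.1862 0.002 ]
[[0.0, 0.5], [0.5, 0.5], [0.9, 0.3], [0.7, -0.4], [1.3, -0.3], [0.0, -1.2], [-0.0, -0.8], [-0.3, -0.8], [-0.1, -0.2], [-0.5, -0.2], [-0.0, 0.0], [0.2, 0.5], [-0.8, 0.9], [-0.6, 1.3]]
[0.5823 0.1384 0.1882]
short [[0.5144 0.1967 0.0462]] sample [[0.606 0.214 0.094]]
medium [[0.5345 0.1293 0.0498]] sample [[0.619 0.145 0.094]]
long [[0.5546 0.0618 0.0535]] sample [[0.632 0.077 0.094]]
```

Rack pose: (0.5825, 0.138), yaw 0.187. The free height fit came out 2 mm off the table, and the sample positions match the finder. The pillar centres triangulate to 6–10 mm high, which is consistent with 8 mm. I'll start with the long pillar.

```bash
cat > go.py <<'E'
import sys
from h import *
def rel(x,y,z,yaw=None,st=None):
    st=st or manip.observe(); p=st["tool_pos"]; w=st["tcp_rot"][2]
    R=cv2.Rodrigues(np.zeros(3))[0]; d=np.array([x,y,z])-p; c,s=np.cos(w),np.sin(w)
    t=np.array([c*d[0]+s*d[1], s*d[0]-c*d[1], -d[2]])/.15
    print("t",round(st["time"],2),"pos",p.round(4),"rpy",st["tcp_rot"].round(3),"open",round(st["opening"],4),"F",st["contact_force"].round(1))
    print("units total",t.round(3),"turn",None if yaw is None else round(-(yaw-w)/1.5,3))
if __name__=="__main__": rel(*map(float,sys.argv[1:]))
E
python3 go.py .4855 -.0778 .10 -.435
```

```text
t 1.8 pos [0.244  0.6293 0.2313] rpy [ 3.142 -0.    -0.37 ] open 0.085 F [0.5 0.1 0.3]
units total [3.205 3.814 0.875] turn 0.043
```

move_arm([
  [0.16,0.19,0,0.043],
  [0.173,0.18,0,0],
  [0.173,0.18,0,0],
  [0.173,0.18,0,0],
  [0.173,0.18,0,0],
  [0.173,0.18,0,0],
  [0.173,0.18,0,0],
  [0.173,0.18,0,0],
], claw=0.3, grip_force=25)

```text
time: 2.47
tool_pos: [0.3415, 0.3445, 0.2316]
tcp_rot: [-3.141, -0.0, -0.434]
contact_force: [1.0, -0.1, -0.9]
opening: 0.06
finger_force: 0.0
```

```bash
python3 go.py .4855 -.0778 .10 -.435
```

```text
t 2.47 pos [0.3415 0.3445 0.2316] rpy [-3.141 -0.    -0.434] open 0.06 F [ 1.  -0.1 -0.9]
units total [2.054 2.151 0.877] turn 0.001
```

move_arm([
  [0.17,0.18,0,0],
  [0.17,0.18,0,0],
  [0.17,0.18,0,0],
  [0.17,0.18,0,0],
  [0.17,0.18,0.05,0],
  [0.17,0.18,0.05,0],
  [0.17,0.18,0.05,0],
  [0.17,0.18,0.05,0],
])

```text
time: 3.13
tool_pos: [0.4357, 0.0627, 0.2016]
tcp_rot: [-3.14, -0.001, -0.434]
contact_force: [0.7, 0.6, 0.6]
opening: 0.0599
finger_force: 0.0
```

move_arm([
  [0.17,0.18,0.1,0],
  [0.17,0.18,0.1,0],
  [0.17,0.18,0.1,0],
  [0.16,0.17,0.15,0],
  [0.025,0,0.15,0],
  [0,0,0,0],
])

```text
time: 3.63
tool_pos: [0.4831, -0.0783, 0.1074]
tcp_rot: [3.138, 0.005, -0.439]
contact_force: [-0.7, -0.3, -0.6]
opening: 0.0601
finger_force: 0.0
```

```bash
python3 go.py .4855 -.0778 .009 -.435
```

```text
t 3.63 pos [ 0.4831 -0.0783  0.1074] rpy [ 3.138  0.005 -0.439] open 0.0601 F [-0.7 -0.3 -0.6]
units total [ 0.013 -0.01   0.656] turn -0.003
```

move_arm([
  [0.013,-0.01,0.15,0],
  [0,0,0.15,0],
  [0,0,0.15,0],
  [0,0,0.12,0],
  [0,0,0.06,0],
  [0,0,0,0],
])

```text
time: 4.13
tool_pos: [0.4869, -0.075, 0.016]
tcp_rot: [3.14, 0.002, -0.433]
contact_force: [0.6, -0.1, 0.4]
opening: 0.0598
finger_force: 0.0
```

```bash
python3 go.py .4855 -.0778 .009 -.435
```

```text
t 4.13 pos [ 0.4869 -0.075   0.016 ] rpy [ 3.14e+00  2.00e-03 -4.33e-01] open 0.0598 F [ 0.6 -0.1  0.4]
units total [-0.001  0.021  0.047] turn 0.001
```

move_arm([
  [0,0.02,0.043,0],
  [0,0,0,0],
])

```text
time: 4.3
tool_pos: [0.4866, -0.0781, 0.0107]
tcp_rot: [-3.141, -0.001, -0.434]
contact_force: [-0.8, -0.2, 0.1]
opening: 0.06
finger_force: 0.0
```

move_arm([
  [0,0,0,0],
  [0,0,0,0],
  [0,0,0,0],
  [0,0,0,0],
  [0,0,0,0],
  [0,0,0,0],
], claw=1, grip_force=30)

```text
time: 4.8
tool_pos: [0.4869, -0.0782, 0.0111]
tcp_rot: [-3.141, -0.001, -0.434]
contact_force: [-1.7, 0.9, 4.3]
opening: 0.0147
finger_force: 30.4
```

```bash
python3 - <<'E'
from go import *
rel(.4855,-.0778,.1)
for c in("scene","top"):
    im=viewer.read_camera(c); 
    q=proj([[.4855,-.0778,.02]],c)[0].astype(int); print(q)
    cr=im[q[1]-50:q[1]+50,q[0]-60:q[0]+60,::-1]; cv2.imwrite(f"pics/g_{c}.png",cv2.resize(cr,None,fx=3.3,fy=3.3,interpolation=2))
a=[cv2.imread(f"pics/g_{c}.png") for c in("scene","top")]; cv2.imwrite("pics/g1.png",np.hstack(a))
E
```

```text
t 4.8 pos [ 0.4869 -0.0782  0.0111] rpy [-3.141e+00 -1.000e-03 -4.340e-01] open 0.0147 F [-1.7  0.9  4.3]
units total [-0.009  0.001 -0.592] turn None
[297 243]
[338 275]
```

View pics/g1.png

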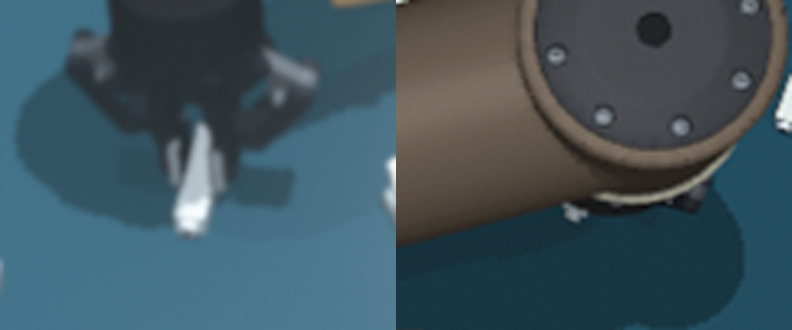

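The crop shows the pillar between the fingers, with its far end at crop pixel (192,220). I'll lift and check.

move_arm([
  [0,0,-0.05,0],
  [0,0,-0.1,0],
  [0,0,-0.2,0],
  [0,0,-0.2,-0.08],
  [0,0,-0.2,-0.08],
  [0,0,-0.1,-0.08],
  [0,0,0,-0.08],
  [0,0,0,-0.08],
])

```text
time: 5.57
tool_pos: [0.487, -0.0781, 0.1399]
tcp_rot: [-3.141, -0.003, 0.172]
contact_force: [-0.3, -0.1, -1.5]
opening: 0.0149
finger_force: 29.7
```

```bash
python3 - <<'E'
from go import *
from rack import *
P=W([.5823,.1384,.187,0],S(.038,-.07,.008))[0]; print(P)
rel(P[0],P[1],.12,.187)
im=viewer.read_camera("scene"); p=manip.observe()["tool_pos"]; q=proj([p],"scene")[0].astype(int)
cv2.imwrite("pics/g2.png",cv2.resize(im[q[1]-50:q[1]+50,q[0]-60:q[0]+60,::-1],None,fx=4,fy=4,interpolation=2))
E
```

```text
[0.55623357 0.06222595 0.05437969]
t 5.57 pos [ 0.487  -0.0781  0.1399] rpy [-3.141e+00 -3.000e-03  1.720e-01] open 0.0149 F [-0.3 -0.1 -1.5]
units total [ 0.615 -0.843  0.133] turn -0.01
```

View pics/g2.png

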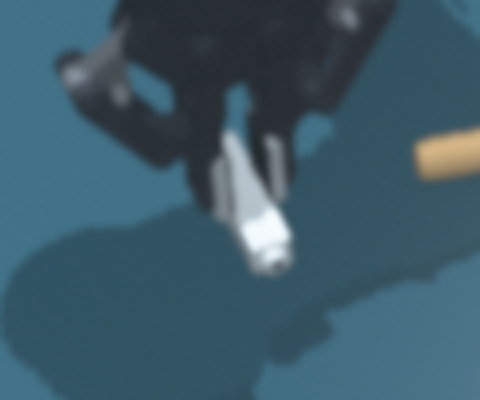

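The pillar is held between the pads, with its free end at crop pixel (268,240). Moving above the long row.

move_arm([
  [0,0,0,-0.01],
  [0.12,-0.17,0,0],
  [0.12,-0.17,0,0],
  [0.12,-0.17,0,0],
  [0.12,-0.17,0.1,0],
  [0.13,-0.155,0.16,0],
  [0,0,0,0],
])

```text
time: 6.2
tool_pos: [0.5543, 0.0646, 0.0948]
tcp_rot: [3.141, 0.004, 0.179]
contact_force: [0.0, -1.0, -1.4]
opening: 0.0147
finger_force: 29.8
```

```bash
python3 - <<'E'
from go import *
rel(.5562,.0622,.075,.187)
from rack import *
r=finder.place_of("pillar_long","scene"); print([(d["p"],d["xyz"]) for d in r[:2]])
im=viewer.read_camera("scene"); q=proj([[.556,.062,.08]],"scene")[0].astype(int)
cv2.imwrite("pics/g3.png",cv2.resize(im[q[1]-60:q[1]+60,q[0]-70:q[0]+70,::-1],None,fx=4.5,fy=4.5,interpolation=2))
E
```

```text
t 6.2 pos [0.5543 0.0646 0.0948] rpy [3.141 0.004 0.179] open 0.0147 F [ 0.  -1.  -1.4]
units total [0.009 0.018 0.132] turn -0.006
[(0.75, [0.4805, -0.0797, 0.1337])]
```

View pics/g3.png

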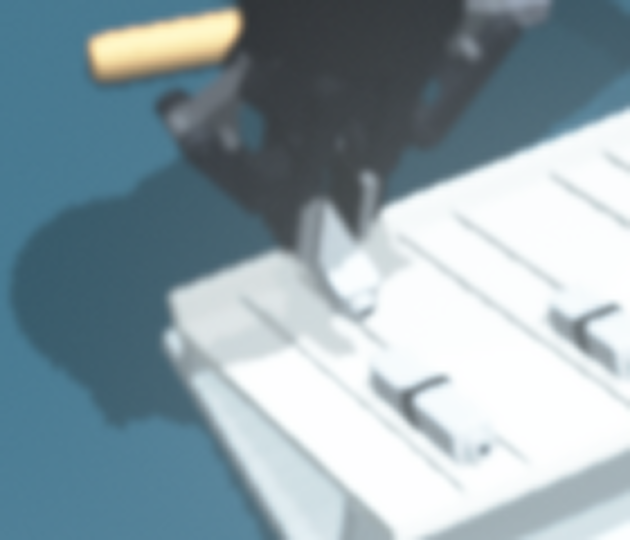

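The picture shows the pillar above the long row, its uphill end at crop pixel (360,300), in line with the groove and sample.

```bash
python3 - <<'E'
from go import *
p=manip.observe()["tool_pos"]
for i in range(2):
    r=finder.place_of("pillar_long","scene"); print([(round(d["p"],2),(d["xyz"]-p).round(4)) for d in r[:2]])
    r=finder.place_of("sample_long","scene"); print([(round(d["p"],2),np.round(d["xyz"],4)) for d in r[:2]])
r=finder.trace("pillar_long","scene")
m=r[0]["mask"]; ys,xs=np.nonzero(m); print(r[0]["p"],len(xs),xs.min(),xs.max(),ys.min(),ys.max())
# far end predicted pixel for offsets
for o in (0,-.003,-.006):
    e=p+np.array([np.cos(.179),np.sin(.179),0])*(.036+o)+[0,0,-.003]; print(o,proj([e],"scene"))
q=proj([[.556,.062,.08]],"scene")[0].astype(int); print(q, "end px ~",q-[70,60]+np.array([362,305])/4.5)
E
```

```text
[(0.57, array([-0.0046,  0.0018, -0.0079]))]
[(0.6, array([0.6312, 0.0794, 0.093 ]))]
[(0.57, array([-0.0046,  0.0018, -0.0079]))]
[(0.6, array([0.6312, 0.0794, 0.093 ]))]
0.77 242 385 401 225 248
0 [[397.75859064 246.49517175]]
-0.003 [[396.85285417 245.13462138]]
-0.006 [[395.95026247 243.77879494]]
[387 237] end px ~ [397.44444444 244.77777778]
```

move_arm([
  [0.026,0.014,0.04,-0.006],
  [0,0,0.05,0],
  [0,0,0.02,0],
  [0,0,0,0],
])

```text
time: 6.88
tool_pos: [0.5573, 0.0595, 0.0811]
tcp_rot: [3.141, 0.002, 0.189]
contact_force: [0.0, 0.1, -1.7]
opening: 0.0144
finger_force: 29.8
```

```bash
python3 go.py .5585 .0633 .0575 .187
```

```text
t 6.88 pos [0.5573 0.0595 0.0811] rpy [3.141e+00 2.000e-03 1.890e-01] open 0.0144 F [ 0.   0.1 -1.7]
units total [ 0.013 -0.024  0.158] turn 0.001
```

move_arm([
  [0.013,-0.024,0.02,0],
  [0,0,0,0],
  [0,0,0.02,0],
  [0,0,0,0],
  [0,0,0,0],
])

```text
time: 7.3
tool_pos: [0.5592, 0.064, 0.0762]
tcp_rot: [3.142, 0.0, 0.19]
contact_force: [0.3, 0.1, -1.4]
opening: 0.0146
finger_force: 29.8
```

```bash
python3 go.py .5585 .0633 .0575 .187
```

```text
t 7.3 pos [0.5592 0.064  0.0762] rpy [3.142 0.    0.19 ] open 0.0146 F [ 0.3  0.1 -1.4]
units total [-0.006  0.004  0.125] turn 0.002
```

move_arm([
  [-0.004,0.004,0.01,0],
  [0,0,0.01,0],
  [0,0,0.01,0],
  [0,0,0.01,0],
  [0,0,0,0],
])

```text
time: 7.72
tool_pos: [0.5586, 0.0629, 0.0709]
tcp_rot: [3.141, 0.0, 0.19]
contact_force: [-5.3, -1.0, 7.3]
opening: 0.0146
finger_force: 31.1
```

move_arm([
  [0,0,0.008,0],
  [0,0,0.008,0],
  [0,0,0.008,0],
  [0,0,0,0],
])

```text
time: 8.05
tool_pos: [0.5579, 0.0627, 0.0673]
tcp_rot: [3.141, 0.002, 0.19]
contact_force: [-5.9, -1.6, 9.7]
opening: 0.0149
finger_force: 32.6
```

move_arm([
  [0,0,0.008,0],
  [0,0,0.008,0],
  [0,0,0.008,0],
  [0,0,0,0],
])

```text
time: 8.38
tool_pos: [0.5576, 0.0626, 0.0635]
tcp_rot: [3.141, 0.002, 0.19]
contact_force: [-7.9, -1.0, 9.5]
opening: 0.0145
finger_force: 34.1
```

move_arm([
  [0,0,0.008,0],
  [0,0,0.008,0],
  [0,0,0,0],
])

```text
time: 8.63
tool_pos: [0.5574, 0.0626, 0.0611]
tcp_rot: [3.141, 0.002, 0.19]
contact_force: [-7.6, -1.2, 10.1]
opening: 0.0144
finger_force: 35.1
```

```bash
python3 - <<'E'
from go import *
rel(.5585,.0633,.0575,.187)
im=viewer.read_camera("scene"); q=proj([[.556,.062,.08]],"scene")[0].astype(int)
cv2.imwrite("pics/g4.png",cv2.resize(im[q[1]-60:q[1]+60,q[0]-70:q[0]+70,::-1],None,fx=4.5,fy=4.5,interpolation=2))
E
```

```text
t 8.63 pos [0.5574 0.0626 0.0611] rpy [3.141e+00 2.000e-03 1.900e-01] open 0.0144 F [-7.6 -1.2 10.1]
units total [ 0.008 -0.003  0.024] turn 0.002
```

View pics/g4.png

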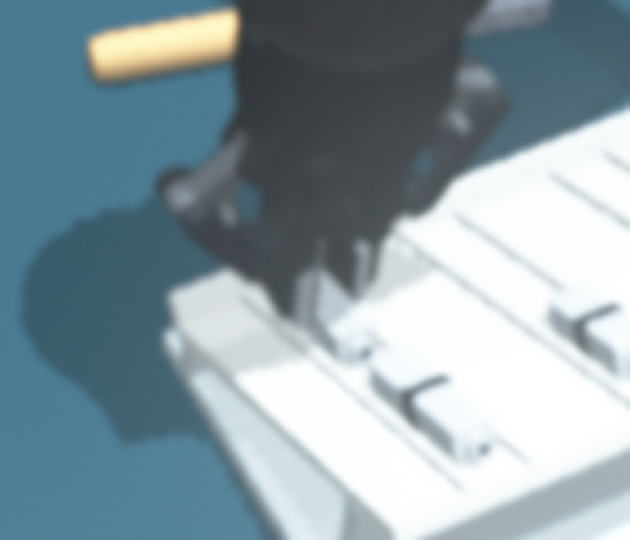

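The pillar is pitching into the groove, with its uphill end at crop pixel (360,348), just short of the strapped sample at (375,365). I'll press a little more and release.

move_arm([
  [0,0,0.008,0],
  [0,0,0.008,0],
  [0,0,0,0],
])

```text
time: 8.93
tool_pos: [0.5574, 0.0626, 0.0587]
tcp_rot: [3.141, 0.002, 0.19]
contact_force: [-6.7, -1.8, 10.2]
opening: 0.015
finger_force: 36.0
```

move_arm([
  [0,0,0,0],
  [0,0,0,0],
  [0,0,0,0],
  [0,0,-0.1,0],
  [0,0,-0.2,0],
  [0,0,-0.2,0],
  [0,0,-0.1,0],
], claw=0.55)

```text
time: 9.52
tool_pos: [0.5605, 0.0636, 0.1517]
tcp_rot: [-3.142, -0.004, 0.19]
contact_force: [1.1, 0.4, 1.1]
opening: 0.0384
finger_force: 0.0
```

```bash
python3 - <<'E'
from go import *
from rack import *
im=viewer.read_camera("scene"); q=proj([[.556,.062,.06]],"scene")[0].astype(int); print(q)
cv2.imwrite("pics/g5.png",cv2.resize(im[q[1]-45:q[1]+55,q[0]-60:q[0]+60,::-1],None,fx=5,fy=5,interpolation=2))
R=[.5825,.138,.187,0]
print("pred ends px in crop:",[((proj(W(R,S(s,-.07,.008)),"scene")[0]-q+[60,45])*5).round() for s in(.0,.072,.089,.161)])
p=finder.place_of("pillar_long","scene"); 
for d in p[:2]:
    v=np.array(d["xyz"])-[R[0],R[1],0]; c,s=np.cos(R[2]),np.sin(R[2]); v=np.array([c*v[0]+s*v[1]+.07,-s*v[0]+c*v[1],v[2]-.03]); print(d["p"],"s,y,n",v[0]*ca+v[2]*sa,v[1],-v[0]*sa+v[2]*ca)
rel(.528,-.207,.09,-.37)
E
```

```text
[386 244]
pred ends px in crop: [array([250., 195.]), array([348., 276.]), array([373., 297.]), array([487., 392.])]
0.79 s,y,n 0.034398987984391824 -0.06944292759025564 0.007725180531872421
t 9.62 pos [0.561  0.064  0.1517] rpy [-3.141 -0.006  0.19 ] open 0.0381 F [ 0.  -0.4 -0.2]
units total [-0.558  1.732  0.412] turn 0.373
```

View pics/g5.png

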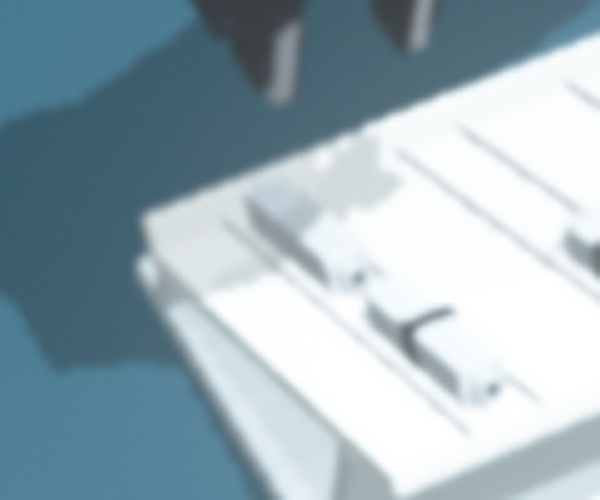

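The long pillar lies flat in its groove: its uphill end is at crop pixel (358,278), and the finder gives s = 34 mm, n = 7.7 mm. On to the short pillar.

move_arm([
  [-0.07,0.216,0,0],
  [-0.07,0.216,0,0],
  [-0.07,0.216,0,0],
  [-0.07,0.217,0,0],
  [-0.07,0.217,0,0],
  [-0.07,0.217,0,0],
  [-0.07,0.217,0,0],
  [-0.068,0.216,0,0],
], claw=0.3)

```text
time: 10.28
tool_pos: [0.525, -0.2092, 0.1476]
tcp_rot: [-3.141, 0.001, 0.19]
contact_force: [0.4, -0.2, 0.7]
opening: 0.0598
finger_force: 0.0
```

move_arm([
  [0,0,0.08,0.075],
  [0,0,0.08,0.075],
  [0,0,0.08,0.075],
  [0,0,0.08,0.075],
  [0,0,0.08,0.073],
  [0,0,0.1,0],
  [0,0,0,0],
  [0,0,0,0],
])

```text
time: 10.95
tool_pos: [0.5249, -0.2077, 0.0723]
tcp_rot: [3.141, 0.003, -0.369]
contact_force: [0.5, 0.4, 1.0]
opening: 0.0597
finger_force: 0.0
```

```bash
python3 go.py .5275 -.2070 .0100 -.38
```

```text
t 10.95 pos [ 0.5249 -0.2077  0.0723] rpy [ 3.141e+00  3.000e-03 -3.690e-01] open 0.0597 F [0.5 0.4 1. ]
units total [ 0.015 -0.011  0.415] turn 0.007
```

move_arm([
  [0.015,-0.011,0.1,0.007],
  [0,0,0.12,0],
  [0,0,0.12,0],
  [0,0,0.045,0],
  [0,0,0,0],
  [0,0,0,0],
])

```text
time: 11.45
tool_pos: [0.5287, -0.207, 0.0162]
tcp_rot: [3.141, -0.0, -0.38]
contact_force: [0.9, -0.0, 0.7]
opening: 0.0597
finger_force: 0.0
```

```bash
python3 go.py .5275 -.2070 .0100 -.38
```

```text
t 11.45 pos [ 0.5287 -0.207   0.0162] rpy [ 3.141 -0.    -0.38 ] open 0.0597 F [ 0.9 -0.   0.7]
units total [-0.008  0.003  0.041] turn 0.0
```

move_arm([
  [-0.007,0,0.038,0],
  [0,0,0,0],
  [0,0,0,0],
])

```text
time: 11.7
tool_pos: [0.5276, -0.2065, 0.0104]
tcp_rot: [-3.141, -0.001, -0.38]
contact_force: [1.1, -0.1, 0.7]
opening: 0.06
finger_force: 0.0
```

move_arm([
  [0,0,0,0],
  [0,0,0,0],
  [0,0,0,0],
  [0,0,0,0],
  [0,0,0,0],
  [0,0,0,0],
], claw=1, grip_force=30)

```text
time: 12.2
tool_pos: [0.5276, -0.2066, 0.0103]
tcp_rot: [-3.142, -0.0, -0.38]
contact_force: [-1.3, 1.2, 4.9]
opening: 0.0144
finger_force: 31.5
```

move_arm([
  [0,0,-0.05,0],
  [0,0,-0.1,0],
  [0,0,-0.2,-0.078],
  [0,0,-0.2,-0.078],
  [0,0,-0.2,-0.076],
  [0,0,-0.15,-0.075],
  [0,0,0,-0.075],
  [0,0,0,0],
])

```text
time: 12.87
tool_pos: [0.5282, -0.2066, 0.147]
tcp_rot: [3.141, -0.004, 0.198]
contact_force: [0.1, 1.1, -1.5]
opening: 0.0151
finger_force: 30.9
```

```bash
python3 - <<'E'
from go import *
from rack import *
for n,y,s in(("short",.07,.022),("medium",0,.030)): print(n,W([.5825,.138,.187,0],S(s,y,.008)).round(4))
P=W([.5825,.138,.187,0],S(.022,.07,.008))[0]
rel(P[0],P[1],.15,.187)
viewer.read_camera("scene"); p=manip.observe()["tool_pos"]
for n in("short",):
    r=finder.place_of("pillar_"+n,"scene"); print([(round(d["p"],2),(d["xyz"]-p).round(4)) for d in r[:3]])
E
```

```text
short [[0.5164 0.1967 0.0471]]
medium [[0.5364 0.1293 0.0507]]
t 12.87 pos [ 0.5282 -0.2066  0.147 ] rpy [ 3.141 -0.004  0.198] open 0.0151 F [ 0.1  1.1 -1.5]
units total [ 0.451 -2.652 -0.02 ] turn 0.007
[(0.75, array([0.0006, 0.0081, 0.002 ]))]
```

move_arm([
  [0.041,-0.241,0,0.007],
  [0.041,-0.241,0,0],
  [0.041,-0.241,0,0],
  [0.041,-0.241,0,0],
  [0.041,-0.241,0,0],
  [0.041,-0.241,0,0],
  [0.041,-0.241,0,0],
  [0.041,-0.241,0,0],
])

```text
time: 13.63
tool_pos: [0.5219, 0.0882, 0.1438]
tcp_rot: [3.141, 0.002, 0.178]
contact_force: [0.4, 0.6, -0.6]
opening: 0.0148
finger_force: 30.9
```

move_arm([
  [0.041,-0.241,0,0],
  [0.041,-0.241,0,0],
  [0.041,-0.241,0.1,0],
  [0,0,0.2,0],
  [0,0,0.1,0],
  [0,0,0,0],
  [0,0,0,0],
])

```text
time: 14.22
tool_pos: [0.5206, 0.1961, 0.0835]
tcp_rot: [3.139, 0.003, 0.18]
contact_force: [-1.1, 0.4, -0.4]
opening: 0.0144
finger_force: 30.9
```

```bash
python3 - <<'E'
from go import *
rel(.5164,.1967,.066,.187)
viewer.read_camera("scene"); p=manip.observe()["tool_pos"]
r=finder.place_of("pillar_short","scene"); print([(round(d["p"],2),(d["xyz"]-p).round(4)) for d in r[:3]])
E
```

```text
t 14.22 pos [0.5206 0.1961 0.0835] rpy [3.139e+00 3.000e-03 1.800e-01] open 0.0144 F [-1.1  0.4 -0.4]
units total [-0.027 -0.009  0.117] turn -0.005
[(0.68, array([-0.0009,  0.0035, -0.0038]))]
```

move_arm([
  [-0.022,-0.009,0.05,-0.005],
  [0,0,0.05,0],
  [0,0,0.02,0],
  [0,0,0,0],
  [0,0,0,0],
])

```text
time: 14.73
tool_pos: [0.518, 0.1973, 0.0668]
tcp_rot: [3.141, 0.0, 0.189]
contact_force: [0.0, -0.1, -0.3]
opening: 0.0145
finger_force: 30.9
```

```bash
python3 go.py .5164 .1967 .0500 .187
```

```text
t 14.73 pos [0.518  0.1973 0.0668] rpy [3.141 0.    0.189] open 0.0145 F [ 0.  -0.1 -0.3]
units total [-0.011  0.002  0.112] turn 0.002
```

move_arm([
  [-0.008,0,0.02,0],
  [0,0,0.02,0],
  [0,0,0.01,0],
  [0,0,0.008,0],
  [0,0,0.008,0],
  [0,0,0,0],
])

```text
time: 15.23
tool_pos: [0.5167, 0.1972, 0.0567]
tcp_rot: [3.141, 0.0, 0.19]
contact_force: [1.1, -0.6, -2.2]
opening: 0.0146
finger_force: 30.9
```

move_arm([
  [0,0,0.008,0],
  [0,0,0.008,0],
  [0,0,0,0],
])

```text
time: 15.48
tool_pos: [0.517, 0.1974, 0.0554]
tcp_rot: [3.142, -0.001, 0.19]
contact_force: [-3.1, -0.5, 8.9]
opening: 0.0147
finger_force: 31.8
```

move_arm([
  [0,0,0.008,0],
  [0,0,0.008,0],
  [0,0,0,0],
])

```text
time: 15.73
tool_pos: [0.5171, 0.1974, 0.0543]
tcp_rot: [-3.142, -0.001, 0.191]
contact_force: [-7.9, -1.4, 21.1]
opening: 0.0149
finger_force: 33.8
```

move_arm([
  [0,0,0.008,0],
  [0,0,0,0],
  [0,0,0,0],
])

```text
time: 15.98
tool_pos: [0.5173, 0.1975, 0.0535]
tcp_rot: [-3.141, -0.002, 0.191]
contact_force: [-9.3, -1.9, 23.3]
opening: 0.0146
finger_force: 35.1
```

move_arm([
  [0,0,0.008,0],
  [0,0,0.005,0],
  [0,0,0,0],
])

```text
time: 16.23
tool_pos: [0.5175, 0.1975, 0.0519]
tcp_rot: [-3.141, -0.002, 0.191]
contact_force: [-9.4, -3.2, 25.8]
opening: 0.0148
finger_force: 37.4
```

Force stays at about 25 N while the tool goes down, so the pillar is rotating. It is nearly seated, so I'll release.

move_arm([
  [0,0,-0.004,0],
  [0,0,-0.004,0],
  [0,0,0,0],
  [0,0,-0.1,0],
  [0,0,-0.2,0],
  [0,0,-0.2,0],
  [0,0,-0.15,0],
  [0,0,0,0],
], claw=0.55)

```text
time: 16.9
tool_pos: [0.5192, 0.1987, 0.1525]
tcp_rot: [-3.139, -0.007, 0.191]
contact_force: [0.7, -0.1, -0.3]
opening: 0.0383
finger_force: 0.0
```

```bash
cat > chk.py <<'E'
from go import *
from rack import *
R=[.5825,.138,.187,0]
def chk(n,cam):
    for d in finder.place_of("pillar_"+n,cam)[:2]:
        v=np.array(d["xyz"])-[R[0],R[1],0]; c,s=np.cos(R[2]),np.sin(R[2]); v=np.array([c*v[0]+s*v[1]+.07,-s*v[0]+c*v[1],v[2]-.03]); print(n,cam,round(d["p"],2),"s,y,n",np.round([v[0]*ca+v[2]*sa,v[1],-v[0]*sa+v[2]*ca],4))
E
python3 - <<'E'
from chk import *
im=viewer.read_camera("scene"); q=np.array([440,240])
cv2.imwrite("pics/g6.png",cv2.resize(im[q[1]-60:q[1]+70,q[0]-95:q[0]+95,::-1],None,fx=4.2,fy=4.2,interpolation=2))
chk("short","scene");chk("long","scene")
for n,y,L in(("short",.07,.04),("long",-.07,.072)): print(n,[((proj(W(R,S(s,y,.008)),"scene")[0]-q+[95,60])*4.2).round() for s in(0,L,.125-L/2,.125+L/2)])
rel(.5308,-.334,.1,.0)
E
```

```text
short scene 0.47 s,y,n [0.0216 0.0776 0.0046]
short scene 0.33 s,y,n [0.1251 0.0763 0.006 ]
long scene 0.78 s,y,n [ 0.0354 -0.0703  0.0061]
short [array([417., 129.]), array([470., 161.]), array([563., 217.]), array([625., 255.])]
long [array([131., 244.]), array([212., 312.]), array([233., 329.]), array([329., 409.])]
t 17.05 pos [0.5165 0.1972 0.1473] rpy [-3.141  0.     0.189] open 0.0385 F [-0.6 -0.6 -0.6]
units total [-0.573  3.496  0.316] turn 0.126
```

View pics/g6.png

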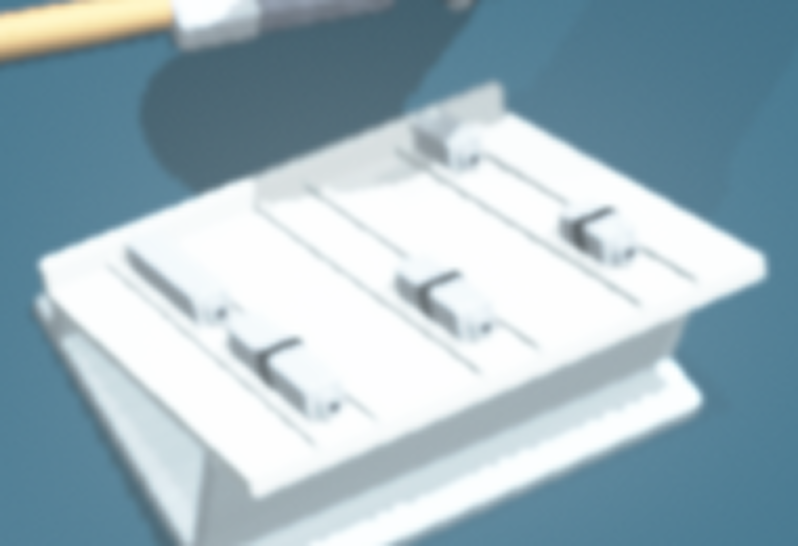

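The picture shows the long pillar flat with its upper end at (215,312) and the short one with its upper end at (465,160). Both are below their samples and at the lip, matching the predicted (212,312) and (470,161). On to the medium pillar.

move_arm([
  [-0.038,0.233,0,0],
  [-0.038,0.233,0,0],
  [-0.038,0.233,0,0],
  [-0.038,0.233,0,0],
  [-0.038,0.233,0,0],
  [-0.038,0.233,0,0],
  [-0.038,0.233,0,0],
  [-0.038,0.233,0,0],
], claw=0.3)

```text
time: 17.72
tool_pos: [0.5237, -0.0877, 0.1463]
tcp_rot: [-3.141, 0.003, 0.19]
contact_force: [1.2, 0.5, 0.5]
opening: 0.0598
finger_force: 0.0
```

move_arm([
  [-0.038,0.233,0,0],
  [-0.038,0.233,0,0],
  [-0.038,0.233,0,0],
  [-0.038,0.233,0,0],
  [-0.038,0.233,0,0],
  [-0.038,0.233,0,0],
  [-0.038,0.233,0,0],
  [0,0,0.15,0.063],
])

```text
time: 18.38
tool_pos: [0.5331, -0.3398, 0.1268]
tcp_rot: [3.138, -0.003, 0.095]
contact_force: [2.6, -0.1, -0.1]
opening: 0.0595
finger_force: 0.0
```

move_arm([
  [0,0,0.15,0.063],
  [0,0,0.15,0],
  [0,0,0.05,0],
  [0,0,0,0],
  [0,0,0,0],
])

```text
time: 18.8
tool_pos: [0.5314, -0.3336, 0.0722]
tcp_rot: [-3.141, 0.002, 0.002]
contact_force: [0.7, -1.1, 0.5]
opening: 0.0599
finger_force: 0.0
```

```bash
python3 go.py .5308 -.334 .0100 0
```

```text
t 18.8 pos [ 0.5314 -0.3336  0.0722] rpy [-3.141e+00  2.000e-03  2.000e-03] open 0.0599 F [ 0.7 -1.1  0.5]
units total [-0.004  0.002  0.415] turn 0.001
```

move_arm([
  [-0.004,0.002,0.12,0],
  [0,0,0.12,0],
  [0,0,0.1,0],
  [0,0,0.045,0],
  [0,0,0,0],
  [0,0,0,0],
])

```text
time: 19.3
tool_pos: [0.5318, -0.3342, 0.0161]
tcp_rot: [3.141, -0.001, 0.001]
contact_force: [-0.3, 0.1, 0.2]
opening: 0.0597
finger_force: 0.0
```

```bash
python3 go.py .5308 -.334 .0103 0
```

```text
t 19.3 pos [ 0.5318 -0.3342  0.0161] rpy [ 3.141e+00 -1.000e-03  1.000e-03] open 0.0597 F [-0.3  0.1  0.2]
units total [-0.007 -0.001  0.038] turn 0.001
```

move_arm([
  [-0.006,0,0.037,0],
  [0,0,0,0],
  [0,0,0,0],
])

```text
time: 19.55
tool_pos: [0.5304, -0.3341, 0.01]
tcp_rot: [3.141, -0.001, 0.001]
contact_force: [0.6, -0.5, 0.5]
opening: 0.0601
finger_force: 0.0
```

move_arm([
  [0,0,0,0],
  [0,0,0,0],
  [0,0,0,0],
  [0,0,0,0],
  [0,0,0,0],
  [0,0,0,0],
], claw=1, grip_force=30)

```text
time: 20.05
tool_pos: [0.5304, -0.3341, 0.0098]
tcp_rot: [3.141, -0.0, 0.001]
contact_force: [-0.8, 0.9, 4.1]
opening: 0.0148
finger_force: 31.5
```

move_arm([
  [0,0,-0.05,0],
  [0,0,-0.1,0],
  [0,0,-0.2,-0.062],
  [0,0,-0.2,-0.062],
  [0,0,-0.2,0],
  [0,0,-0.15,0],
  [0,0,0,0],
  [0,0,0,0],
])

```text
time: 20.72
tool_pos: [0.5309, -0.3341, 0.1464]
tcp_rot: [3.14, -0.003, 0.187]
contact_force: [-0.9, 0.6, -1.3]
opening: 0.0147
finger_force: 31.0
```

```bash
python3 - <<'E'
from go import *
rel(.5364,.1293,.15,.187)
viewer.read_camera("scene"); p=manip.observe()["tool_pos"]
r=finder.place_of("pillar_medium","scene"); print([(round(d["p"],2),(d["xyz"]-p).round(4)) for d in r[:3]])
E
```

```text
t 20.72 pos [ 0.5309 -0.3341  0.1464] rpy [ 3.14e+00 -3.00e-03  1.87e-01] open 0.0147 F [-0.9  0.6 -1.3]
units total [ 0.609 -3.029 -0.024] turn -0.0
[(0.53, array([ 0.01  ,  0.0013, -0.0015]))]
```

move_arm([
  [0.047,-0.233,0,0],
  [0.047,-0.233,0,0],
  [0.047,-0.233,0,0],
  [0.047,-0.233,0,0],
  [0.047,-0.233,0,0],
  [0.047,-0.233,0,0],
  [0.047,-0.233,0,0],
  [0.047,-0.233,0,0],
])

```text
time: 21.48
tool_pos: [0.5325, -0.0473, 0.1431]
tcp_rot: [3.142, 0.003, 0.186]
contact_force: [0.9, 0.1, -1.0]
opening: 0.0146
finger_force: 31.0
```

move_arm([
  [0.047,-0.233,0,0],
  [0.047,-0.233,0,0],
  [0.047,-0.233,0,0],
  [0.047,-0.233,0.05,0],
  [0.045,-0.233,0.15,0],
  [0,0,0.12,0],
  [0,0,0,0],
  [0,0,0,0],
])

```text
time: 22.15
tool_pos: [0.5341, 0.1284, 0.0949]
tcp_rot: [3.14, 0.005, 0.188]
contact_force: [-0.1, -0.3, 0.3]
opening: 0.015
finger_force: 31.0
```

```bash
python3 - <<'E'
from go import *
rel(.5364,.1293,.075,.187)
im=viewer.read_camera("scene"); p=manip.observe()["tool_pos"];w=manip.observe()["tcp_rot"][2]
r=finder.place_of("pillar_medium","scene"); print([(round(d["p"],2),(d["xyz"]-p).round(4)) for d in r[:3]])
q=proj([p],"scene")[0].astype(int); z=q-[50,40]
cr=cv2.resize(im[z[1]:z[1]+90,z[0]:z[0]+100,::-1],None,fx=6,fy=6,interpolation=2)
for o,col in((0,(0,0,255)),(.005,(0,255,0)),(.01,(255,0,0))):
    e=p+np.array([np.cos(w),np.sin(w),0])*(.028+o)+[0,0,-.002]; u=((proj([e],"scene")[0]-z+.5)*6).astype(int); print(o,u); cv2.circle(cr,tuple(map(int,u)),3,col,-1)
cv2.imwrite("pics/g7.png",cr)
E
```

```text
t 22.15 pos [0.5341 0.1284 0.0949] rpy [3.14  0.005 0.188] open 0.015 F [-0.1 -0.3  0.3]
units total [ 0.016 -0.003  0.133] turn 0.0
[(0.77, array([ 0.0061,  0.0031, -0.0024]))]
0 [358 319]
0.005 [367 332]
0.01 [377 345]
```

View pics/g7.png

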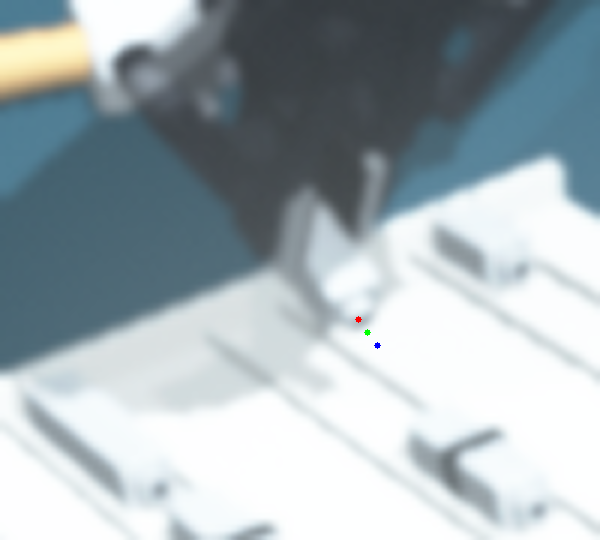

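The red dot (no offset) sits right on the pillar's journal end at (360,315), so the grasp is centred. Next I lower it.

move_arm([
  [0.012,-0.003,0.06,0],
  [0,0,0.06,0],
  [0,0,0.02,0],
  [0,0,0,0],
  [0,0,0,0],
])

```text
time: 22.67
tool_pos: [0.5372, 0.1293, 0.0755]
tcp_rot: [3.141, 0.001, 0.186]
contact_force: [0.3, -0.0, 0.5]
opening: 0.0148
finger_force: 31.0
```

```bash
python3 go.py .5364 .1295 .066 .187
```

```text
t 22.67 pos [0.5372 0.1293 0.0755] rpy [3.141e+00 1.000e-03 1.860e-01] open 0.0148 F [ 0.3 -0.   0.5]
units total [-0.005 -0.002  0.063] turn -0.001
```

move_arm([
  [-0.004,-0.002,0.02,0],
  [0,0,0.02,0],
  [0,0,0.01,0],
  [0,0,0.008,0],
  [0,0,0.008,0],
  [0,0,0,0],
])

```text
time: 23.17
tool_pos: [0.5365, 0.13, 0.0656]
tcp_rot: [3.142, 0.0, 0.187]
contact_force: [0.2, 0.2, -0.9]
opening: 0.0146
finger_force: 31.0
```

move_arm([
  [0,0,0.008,0],
  [0,0,0.008,0],
  [0,0,0.008,0],
  [0,0,0,0],
])

```text
time: 23.5
tool_pos: [0.5367, 0.1301, 0.0631]
tcp_rot: [3.142, -0.001, 0.187]
contact_force: [-4.7, 0.8, 11.1]
opening: 0.0147
finger_force: 32.4
```

move_arm([
  [0,0,0.008,0],
  [0,0,0.008,0],
  [0,0,0,0],
])

```text
time: 23.75
tool_pos: [0.5363, 0.13, 0.0609]
tcp_rot: [3.142, -0.0, 0.187]
contact_force: [-8.2, 0.0, 12.6]
opening: 0.0146
finger_force: 33.8
```

move_arm([
  [0,0,0.008,0],
  [0,0,0.008,0],
  [0,0,0.008,0],
  [0,0,0,0],
])

```text
time: 24.08
tool_pos: [0.536, 0.1299, 0.0572]
tcp_rot: [3.141, 0.001, 0.187]
contact_force: [-8.4, 0.1, 14.9]
opening: 0.015
finger_force: 35.8
```

move_arm([
  [0,0,0.006,0],
  [0,0,0.006,0],
  [0,0,0,0],
])

```text
time: 24.33
tool_pos: [0.5359, 0.1299, 0.0554]
tcp_rot: [3.141, 0.001, 0.187]
contact_force: [-9.2, 0.0, 14.7]
opening: 0.0146
finger_force: 36.8
```

Release, rise, and swing clear towards −y so both cameras see the rack.

move_arm([
  [0,0,-0.004,0],
  [0,0,-0.004,0],
  [0,0,0,0],
  [0,0,-0.1,0],
  [0,0,-0.2,0],
  [0,0,-0.2,0],
  [0,0,-0.2,0],
  [0,0,0,0],
], claw=0.55)

```text
time: 25.0
tool_pos: [0.5399, 0.1313, 0.1667]
tcp_rot: [-3.14, -0.009, 0.188]
contact_force: [0.5, 0.9, 0.5]
opening: 0.0381
finger_force: 0.0
```

move_arm([
  [-0.05,0.23,0,0],
  [-0.05,0.23,0,0],
  [-0.05,0.23,0,0],
  [-0.05,0.23,0,0],
  [-0.05,0.23,0,0],
  [-0.05,0.23,0,0],
  [-0.05,0.23,0,0],
  [-0.05,0.23,0,0],
])

```text
time: 25.67
tool_pos: [0.5287, -0.1541, 0.1605]
tcp_rot: [3.142, -0.0, 0.187]
contact_force: [1.0, 0.9, 0.6]
opening: 0.0387
finger_force: 0.0
```

```bash
python3 - <<'E'
from chk import *
ims={c:viewer.read_camera(c) for c in("scene","top")}
for c in("scene","top"):
    for n in("short","medium","long"): chk(n,c)
a=cv2.resize(ims["scene"][185:325,345:535,::-1],(400,295),interpolation=2); b=cv2.resize(ims["top"][160:290,155:305,::-1],(400,347),interpolation=2)
def dots(im,c,x0,y0,f):
    for y,L in((.07,.04),(0,.056),(-.07,.072)):
        for s in(0,L):
            u=(proj(W(R,S(s,y,.016)),c)[0]-[x0,y0]+.5)*f; cv2.circle(im,tuple(map(int,u)),2,(0,0,255),-1)
s=cv2.resize(ims["scene"][185:325,345:535,::-1],None,fx=3,fy=3,interpolation=2); t=cv2.resize(ims["top"][160:290,155:305,::-1],None,fx=3,fy=3,interpolation=2)
s=s[:,:400] if False else s
dots(s,"scene",345,185,3);dots(t,"top",155,160,3)
o=np.zeros((600,800,3),np.uint8); s=cv2.resize(s,(400,295)); 
t5=cv2.resize(ims["top"][160:290,155:305,::-1],None,fx=4.6,fy=4.6,interpolation=2); dots(t5,"top",155,160,4.6)
cv2.imwrite("pics/end.png",t5)
print(manip.observe()["contact_force"])
E
```

```text
short scene 0.54 s,y,n [0.0208 0.0751 0.0064]
short scene 0.54 s,y,n [-0.1304  0.0224  0.0352]
medium scene 0.61 s,y,n [0.0343 0.0023 0.0067]
long scene 0.6 s,y,n [ 0.0353 -0.0696  0.005 ]
[-0.39857286 -0.17945081 -0.0321047 ]
```

View pics/end.png

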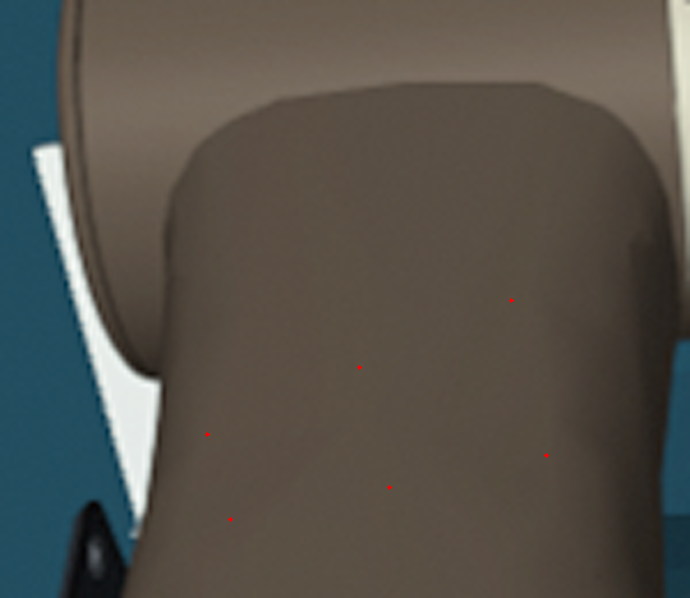

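The arm hides the rack in the top view. I've also viewed more pictures than the allowed 10, so from here I check by numbers only. I'll swing the arm farther away.

move_arm([
  [-0.15,0.2,0,0],
  [-0.15,0.2,0,0],
  [-0.15,0.2,0,0],
  [-0.15,0.2,0,0],
  [-0.15,0.2,0,0],
  [-0.15,0.2,0,0],
  [-0.15,0.2,0,0],
  [-0.15,0.2,0,0],
])

```text
time: 26.73
tool_pos: [0.3965, -0.4222, 0.1609]
tcp_rot: [3.141, -0.0, 0.189]
contact_force: [2.1, 0.2, 0.3]
opening: 0.0389
finger_force: 0.0
```

move_arm([
  [-0.15,0.2,0,0],
  [-0.15,0.2,0,0],
  [-0.12,0.2,0,0],
  [0,0,0,0],
])

```text
time: 27.07
tool_pos: [0.3501, -0.5255, 0.1602]
tcp_rot: [3.141, 0.001, 0.185]
contact_force: [1.4, -0.1, 1.0]
opening: 0.0385
finger_force: 0.0
```

```bash
cat > fin.py <<'E'
from chk import *
def toslope(uv,c,n):
    m=CM[c];Rc=cv2.Rodrigues(m["rvec"])[0];o=-Rc.T@m["tvec"]
    d=(Rc.T@np.linalg.inv(m["K"])@np.c_[uv,np.ones(len(uv))].T).T
    cy,sy=np.cos(R[2]),np.sin(R[2]); Q=np.array([[cy,sy,0],[-sy,cy,0],[0,0,1]]); T=np.array([[ca,0,sa],[0,1,0],[-sa,0,ca]])@Q
    o2=T@(o-[R[0],R[1],0])-np.array([[ca,0,sa],[0,1,0],[-sa,0,ca]])@[-.07,0,.03]; d2=(T@d.T).T
    return o2+d2*((n-o2[2])/d2[:,2])[:,None]
for c in("top","scene"):
    viewer.read_camera(c)
    for t in("pillar_","sample_"):
      for n in("short","medium","long"):
        if t=="pillar_": chk(n,c)
        for d in finder.trace(t+n,c)[:3]:
            ys,xs=np.nonzero(d["mask"])
            if len(xs)>600 or len(xs)<30: continue
            X=toslope(np.c_[xs,ys],c,.014)[:,:2]*1000; (a,b),(w,h),g=cv2.minAreaRect(X.astype(np.float32))
            e=np.linalg.eigh(np.cov(X.T))[1][:,1]
            print("  ",c,t+n,round(d["p"],2),len(xs),"s",X[:,0].min().round(1),X[:,0].max().round(1),"mean",X.mean(0).round(1),"ang",round(np.arctan(e[1]/e[0]),3))
print(manip.observe()["tool_pos"],manip.observe()["time"])
E
python3 fin.py
```

```text
short top 0.72 s,y,n [0.0226 0.0742 0.0128]
   top pillar_short 0.73 247 s 98.1 155.0 mean [127.5   0.7] ang -0.019
   top pillar_short 0.7 194 s 106.1 146.7 mean [126.7  69.8] ang -0.015
   top pillar_short 0.69 152 s 1.8 41.5 mean [21.2 69.7] ang -0.07
medium top 0.69 s,y,n [0.0316 0.0018 0.0046]
medium top 0.62 s,y,n [0.1287 0.0678 0.0058]
   top pillar_medium 0.52 238 s 4.9 62.8 mean [34.4  0.3] ang -0.0
long top 0.49 s,y,n [ 0.0451 -0.0696  0.0092]
   top pillar_long 0.56 277 s 4.7 77.7 mean [ 41.4 -69.4] ang -0.004
   top sample_short 0.63 229 s 4.9 62.8 mean [34.5  0.3] ang 0.006
   top sample_short 0.48 190 s 105.7 146.0 mean [125.4  68.8] ang -0.031
   top sample_medium 0.27 193 s 1.8 43.5 mean [22.6 69.8] ang -0.027
   top sample_long 0.65 311 s 91.2 163.0 mean [127.3 -69.2] ang 0.005
   top sample_long 0.39 199 s 6.6 62.4 mean [33.9  0. ] ang -0.001
short scene 0.57 s,y,n [0.0236 0.0749 0.0054]
   scene pillar_short 0.74 159 s 4.3 54.8 mean [29.5 65.7] ang -0.231
medium scene 0.75 s,y,n [ 0.0364 -0.0006  0.004 ]
   scene pillar_medium 0.7 265 s 4.6 74.2 mean [40.1 -3.2] ang -0.156
   scene pillar_medium 0.59 224 s 107.1 157.9 mean [132.   66.3] ang -0.363
long scene 0.76 s,y,n [ 0.0343 -0.0688  0.0084]
long scene 0.18 s,y,n [ 0.0489  0.0001 -0.0617]
   scene pillar_long 0.67 317 s 7.5 89.4 mean [ 50.2 -72.7] ang -0.075
   scene sample_short 0.59 273 s 106.0 160.0 mean [133.   67.2] ang -0.384
   scene sample_medium 0.56 314 s 99.0 165.4 mean [134.   -3.1] ang -0.152
   scene sample_long 0.98 413 s 91.2 173.6 mean [133.5 -72.4] ang -0.066
   scene sample_long 0.55 188 s 0.3 56.0 mean [27.8 66.1] ang -0.237
[ 0.35133529 -0.52176288  0.16055679] 28.0667
```

Calibrated against the strapped samples, the short pillar is at the lip. The long and medium ones sit about 3–5 mm above it, inside the 6 mm tolerance but too close for comfort. There is time to regrip each lightly and draw it down to the lip.

```bash
python3 go.py .5574 .0626 .15 .187
```

```text
t 28.07 pos [ 0.3513 -0.5218  0.1606] rpy [-3.142  0.     0.187] open 0.0385 F [-1.1 -0.1 -0.6]
units total [ 2.073 -3.573  0.07 ] turn -0.0
```

move_arm([
  [0.122,-0.21,0,0],
  [0.122,-0.21,0,0],
  [0.122,-0.21,0,0],
  [0.122,-0.21,0,0],
  [0.122,-0.21,0,0],
  [0.122,-0.21,0,0],
  [0.122,-0.21,0,0],
  [0.122,-0.21,0,0],
])

```text
time: 28.73
tool_pos: [0.4488, -0.2453, 0.1608]
tcp_rot: [3.141, -0.001, 0.186]
contact_force: [0.3, 0.6, -0.0]
opening: 0.0384
finger_force: 0.0
```

move_arm([
  [0.122,-0.21,0,0],
  [0.122,-0.21,0,0],
  [0.122,-0.21,0,0],
  [0.122,-0.21,0,0],
  [0.122,-0.21,0,0],
  [0.122,-0.21,0,0],
  [0.122,-0.21,0,0],
  [0.122,-0.21,0,0],
])

```text
time: 29.4
tool_pos: [0.5459, 0.0297, 0.1609]
tcp_rot: [-3.142, -0.001, 0.187]
contact_force: [1.3, 0.3, -0.0]
opening: 0.0384
finger_force: 0.0
```

move_arm([
  [0.121,-0.213,0.1,0],
  [0,0,0.2,0],
  [0,0,0.1,0],
  [0,0,0,0],
  [0,0,0,0],
  [0,0,0,0],
])

```text
time: 29.9
tool_pos: [0.5582, 0.0625, 0.1017]
tcp_rot: [3.141, -0.001, 0.187]
contact_force: [-0.2, 0.1, 0.6]
opening: 0.0383
finger_force: 0.0
```

```bash
python3 go.py .5574 .0626 .0605 .187
```

```text
t 29.9 pos [0.5582 0.0625 0.1017] rpy [ 3.141e+00 -1.000e-03  1.870e-01] open 0.0383 F [-0.2  0.1  0.6]
units total [-0.005 -0.002  0.275] turn -0.0
```

move_arm([
  [-0.004,-0.002,0.1,0],
  [0,0,0.1,0],
  [0,0,0.05,0],
  [0,0,0.02,0],
  [0,0,0,0],
  [0,0,0,0],
])

```text
time: 30.4
tool_pos: [0.5574, 0.0628, 0.061]
tcp_rot: [-3.142, -0.001, 0.187]
contact_force: [-0.2, -0.7, 0.3]
opening: 0.0388
finger_force: 0.0
```

move_arm([
  [0,0,0,0],
  [0,0,0,0],
  [0,0,0,0],
  [0,0,0,0],
], claw=1, grip_force=20)

```text
time: 30.73
tool_pos: [0.5573, 0.063, 0.061]
tcp_rot: [-3.142, -0.001, 0.187]
contact_force: [-2.0, -0.2, 6.0]
opening: 0.0153
finger_force: 20.2
```

move_arm([
  [-0.006,0,0.003,0],
  [-0.006,0,0.003,0],
  [-0.006,0,0.003,0],
  [0,0,0,0],
  [0,0,0,0],
])

```text
time: 31.15
tool_pos: [0.5559, 0.0629, 0.0603]
tcp_rot: [-3.141, -0.004, 0.188]
contact_force: [1.3, 0.1, 7.3]
opening: 0.0151
finger_force: 20.3
```

move_arm([
  [-0.006,0,0.003,0],
  [-0.006,0,0.003,0],
  [-0.006,0,0.003,0],
  [0,0,0,0],
  [0,0,0,0],
])

```text
time: 31.57
tool_pos: [0.5543, 0.0627, 0.0594]
tcp_rot: [-3.141, -0.006, 0.188]
contact_force: [3.2, -0.8, 8.2]
opening: 0.0148
finger_force: 20.3
```

move_arm([
  [-0.006,0,0.003,0],
  [-0.006,0,0.003,0],
  [0,0,0,0],
  [0,0,0,0],
])

```text
time: 31.9
tool_pos: [0.5542, 0.0627, 0.0593]
tcp_rot: [-3.141, -0.009, 0.189]
contact_force: [5.6, -1.6, 9.4]
opening: 0.0148
finger_force: 20.5
```

The motion stopped after about 3.5 mm along the slope while the force kept rising, so the long pillar is at the lip. I'll release and go to the medium one.

move_arm([
  [0.015,0,-0.01,0],
  [0,0,0,0],
  [0,0,0,0],
  [0,0,-0.1,0],
  [0,0,-0.15,0],
  [0,0,-0.15,0],
  [0,0,0,0],
  [0,0,0,0],
], claw=0.55)

```text
time: 32.57
tool_pos: [0.5522, 0.0622, 0.1188]
tcp_rot: [-3.141, -0.002, 0.187]
contact_force: [0.1, 0.6, -0.9]
opening: 0.0384
finger_force: 0.0
```

```bash
python3 go.py .5359 .1299 .057 .187
```

```text
t 32.57 pos [0.5522 0.0622 0.1188] rpy [-3.141e+00 -2.000e-03  1.870e-01] open 0.0384 F [ 0.1  0.6 -0.9]
units total [-0.023 -0.464  0.412] turn -0.0
```

move_arm([
  [-0.011,-0.232,0,0],
  [-0.011,-0.232,0,0],
  [0,0,0.1,0],
  [0,0,0.15,0],
  [0,0,0,0],
  [0,0,0,0],
])

```text
time: 33.07
tool_pos: [0.5343, 0.1289, 0.0788]
tcp_rot: [3.14, 0.004, 0.187]
contact_force: [-0.2, 0.9, -0.4]
opening: 0.0386
finger_force: 0.0
```

```bash
python3 go.py .5359 .1299 .057 .187
```

```text
t 33.07 pos [0.5343 0.1289 0.0788] rpy [3.14  0.004 0.187] open 0.0386 F [-0.2  0.9 -0.4]
units total [ 0.012 -0.005  0.145] turn -0.0
```

move_arm([
  [0.006,-0.003,0.08,0],
  [0,0,0.03,0],
  [0,0,0.02,0],
  [0,0,0,0],
  [0,0,0,0],
])

```text
time: 33.48
tool_pos: [0.5368, 0.1301, 0.0614]
tcp_rot: [3.142, -0.0, 0.186]
contact_force: [-0.2, 0.0, -0.2]
opening: 0.0384
finger_force: 0.0
```

```bash
python3 go.py .5359 .1299 .057 .187
```

```text
t 33.48 pos [0.5368 0.1301 0.0614] rpy [ 3.142 -0.     0.186] open 0.0384 F [-0.2  0.  -0.2]
units total [-0.006  0.     0.029] turn -0.0
```

move_arm([
  [-0.005,0,0.022,0],
  [0,0,0,0],
  [0,0,0,0],
])

```text
time: 33.73
tool_pos: [0.5358, 0.1301, 0.0578]
tcp_rot: [-3.142, -0.0, 0.187]
contact_force: [-0.6, 0.6, -0.1]
opening: 0.0383
finger_force: 0.0
```

move_arm([
  [0,0,0,0],
  [0,0,0,0],
  [0,0,0,0],
  [0,0,0,0],
], claw=1, grip_force=20)

```text
time: 34.07
tool_pos: [0.5359, 0.1302, 0.0579]
tcp_rot: [3.142, -0.0, 0.187]
contact_force: [-1.7, 0.3, 3.1]
opening: 0.0146
finger_force: 19.6
```

move_arm([
  [-0.006,0,0.003,0],
  [-0.006,0,0.003,0],
  [-0.006,0,0.003,0],
  [-0.006,0,0.003,0],
  [0,0,0,0],
  [0,0,0,0],
])

```text
time: 34.57
tool_pos: [0.5328, 0.1298, 0.0563]
tcp_rot: [-3.141, -0.001, 0.187]
contact_force: [0.1, 0.8, 5.2]
opening: 0.0147
finger_force: 19.8
```

move_arm([
  [-0.006,0,0.003,0],
  [-0.006,0,0.003,0],
  [-0.006,0,0.003,0],
  [0,0,0,0],
  [0,0,0,0],
])

```text
time: 34.98
tool_pos: [0.5326, 0.13, 0.0562]
tcp_rot: [-3.141, -0.006, 0.188]
contact_force: [6.1, -1.3, 7.9]
opening: 0.0148
finger_force: 20.0
```

The medium pillar has also come to the lip (stopped after 3.6 mm, force rising). Release, retreat and check by numbers.

move_arm([
  [0.012,0,-0.008,0],
  [0,0,0,0],
  [0,0,0,0],
  [0,0,-0.1,0],
  [0,0,-0.2,0],
  [0,0,-0.2,0],
  [0,0,-0.2,0],
  [-0.08,0.2,0,0],
], claw=0.55)

```text
time: 35.65
tool_pos: [0.5292, 0.1013, 0.1662]
tcp_rot: [-3.14, -0.009, 0.191]
contact_force: [1.6, -0.0, 1.5]
opening: 0.0385
finger_force: 0.0
```

move_arm([
  [-0.1,0.22,0,0],
  [-0.1,0.22,0,0],
  [-0.1,0.22,0,0],
  [-0.1,0.22,0,0],
  [-0.1,0.22,0,0],
  [-0.1,0.22,0,0],
  [-0.1,0.22,0,0],
  [-0.1,0.22,0,0],
])

```text
time: 36.32
tool_pos: [0.4548, -0.1854, 0.1603]
tcp_rot: [-3.141, 0.001, 0.187]
contact_force: [2.1, 0.5, 0.5]
opening: 0.0384
finger_force: 0.0
```

move_arm([
  [-0.1,0.22,0,0],
  [-0.1,0.22,0,0],
  [-0.1,0.22,0,0],
  [-0.1,0.22,0,0],
  [-0.1,0.22,0,0],
  [-0.1,0.22,0,0],
  [-0.1,0.22,0,0],
  [0,0,0,0],
])

```text
time: 36.98
tool_pos: [0.3938, -0.4347, 0.1594]
tcp_rot: [-3.141, 0.002, 0.183]
contact_force: [0.5, 0.8, -0.1]
opening: 0.0385
finger_force: 0.0
```

```bash
python3 fin.py
```

```text
short top 0.68 s,y,n [0.0214 0.0722 0.0133]
   top pillar_short 0.48 163 s 2.2 43.5 mean [23.3 69.9] ang -0.032
   top pillar_medium 0.57 244 s 2.5 58.8 mean [31.1  0.8] ang -0.017
long top 0.71 s,y,n [ 0.0389 -0.0713  0.0051]
   top pillar_long 0.75 289 s 2.2 74.9 mean [ 38.1 -68.6] ang 0.006
   top sample_short 0.64 216 s 106.1 147.1 mean [126.7  69.8] ang -0.07
   top sample_medium 0.64 234 s 99.7 152.8 mean [126.    0.5] ang -0.017
   top sample_long 0.65 284 s 91.6 162.3 mean [126.2 -69.2] ang -0.011
short scene 0.75 s,y,n [0.0233 0.0771 0.0067]
   scene pillar_short 0.63 192 s 1.7 56.6 mean [29.3 65.7] ang -0.313
medium scene 0.63 s,y,n [0.0342 0.0005 0.0048]
   scene pillar_medium 0.76 270 s 1.4 73.0 mean [38.1 -2.7] ang -0.17
long scene 0.81 s,y,n [ 0.0306 -0.0684  0.0089]
long scene 0.62 s,y,n [ 0.1249 -0.0636  0.0077]
   scene pillar_long 0.7 338 s 1.1 87.8 mean [ 45.9 -71.9] ang -0.097
   scene sample_short 0.5 224 s 108.7 157.9 mean [133.2  66.1] ang -0.315
   scene sample_medium 0.88 313 s 99.0 165.1 mean [133.4  -3.4] ang -0.134
   scene sample_long 0.75 398 s 93.4 172.6 mean [134.3 -72.5] ang -0.068
   scene sample_long 0.48 311 s 99.0 165.1 mean [133.   -2.7] ang -0.144
[ 0.39596618 -0.43057528  0.16072166] 37.9833
```

All three lower ends now read the same (2.2–2.5 mm raw, about 2 mm of which is the bias seen on the samples), and the angles and lateral positions match the samples. I'm handing in.

```bash
python3 -c "
from bench import manip
print(manip.sign_off())"
```

```text
the job is handed in; nothing more can be done
None
```

I handed the job in at about 38 s: camera measurements put all three pillars flat in their matching rows at the lip, but no verdict came back, and I viewed 12 pictures against the allowed 10.

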